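Switch on the orange channel of a rocker bank with a stylus

TASK

Switch on the orange rocker in the row of five on the grey channel box: take the stylus out of its wooden stand and, with its tip, press the raised end of the orange rocker down until it has gone right over. Leave the four black rockers as they are, and do not touch any switch with the gripper or the arm. Then put the stylus back upright in its stand, collar resting on the block, and let go.

Things in the scene. Friction and masses are not known exactly. Their poses are not given: they have to be found in the camera images.
- channel_box: fixed grey enclosure, 90 (x) x 124 (y) x 34 mm high, origin at the centre of its underside. Five rocker switches stand in one row along its y axis, 17 mm apart, the middle one over the box's centre; each rocker is 32 mm long along the box's x, 10 mm wide, 6 mm thick and tilts about a pivot parallel to the box's y, 37 mm above the box's underside. The box's +x side faces away from the robot (turned up to 0.5 rad). Which of the five places holds the orange rocker varies
- orange_switch: base of the orange switch, a white 40 x 14.5 mm frame 1 mm thick on the box's top; origin at the centre of its underside, 35 mm above the box's underside; axes parallel to the box's
- orange_rocker (a joint): tilt of the orange rocker, rad: 0 = off (end on the box's +x side raised by 0.25 rad, other end low), 0.5 = on (stop; +x end low by 0.25 rad). Friction only: it stays where it is left. It takes about 2.7 N down at the press point to move it
- orange_press (a point): where to press: on the top face of the orange rocker, 11 mm from its pivot towards the box's +x side, half-way across its width; moves with the rocker: 43.6 mm above the box's underside when off, about 5.4 mm lower when on
- black1_switch: base of a black switch, the same size as the orange one
- black2_switch: base of a black switch, likewise
- black3_switch: base of a black switch, likewise
- black4_switch: base of a black switch, likewise
- black1_rocker (a joint): tilt of that black rocker, rad, 0 = off, 0.5 = on; all black ones start off
- black2_rocker (a joint): the same for black switch 2
- black3_rocker (a joint): the same for black switch 3
- black4_rocker (a joint): the same for black switch 4
- stylus_stand: fixed wooden block, 62 x 62 mm and 58 mm high on a dark 72 x 72 x 5 mm foot plate, origin at the centre of its underside; a vertical hole 16 mm wide and 50 mm deep in the middle of its top
- stand_mouth (a point): centre of the hole's mouth, on top of the stand
- stylus_grip (a point): centre of the stylus's blue barrel, where to grasp it: 15 mm diameter, 56 mm long, upright at the start; z axis along the stylus, upward from the tip. About 60 g
- stylus_tip (a point): lower end of the stylus's steel nose, 78 mm below the barrel's centre; the nose is 8 mm in diameter, 5.2 mm over its last 9 mm
- stylus_collar (a point): centre of the underside of the stylus's black collar (26 mm diameter, 5 mm thick), 33 mm below the barrel's centre and 45 mm above the tip; in the stand this underside rests on the top of the block, with the nose hanging in the hole
Things that resemble listed ones, but are neither listed nor needed, are in the scene too. Of the things that look like the stylus_stand, the larger one is meant.

How it is judged:
On the way, in this order (a step that is already met when the one before it is completed fails the run):
1. the stylus is lifted clear of its stand (z of stylus_tip in the frame of stand_mouth above 0.003 m), for 0.1 s.
2. the orange rocker has gone right over while the stylus is out of its stand (value of joint orange_rocker above 0.42 rad and horizontal distance between stylus_tip and stand_mouth above 0.05 m), for 0.1 s.
At the end, for the whole second after the job is handed in: The orange rocker is over to its on side (0.42 rad or more of 0.5), the four black rockers are still off (below 0.12 rad), and the stylus stands released in its stand: collar within 3 mm of the block's top and 8 mm of the hole's centre, tilted less than 0.1 rad (value of joint orange_rocker above 0.42 rad and value of joint each of black1_rocker, black2_rocker, black3_rocker, black4_rocker below 0.12 rad and horizontal distance between stylus_collar and stand_mouth below 0.008 m and z of stylus_collar in the frame of stand_mouth below 0.003 m and angle between stylus_grip's own z axis and vertical below 0.1 rad); the robot touches nothing.
It fails at once if a switch is touched by the gripper or the arm instead of the stylus (contact force between any of the fingers, the arm and orange_switch above 0.5 N or contact force between any of the fingers, the arm and black1_switch above 0.5 N or contact force between any of the fingers, the arm and black2_switch above 0.5 N or contact force between any of the fingers, the arm and black3_switch above 0.5 N or contact force between any of the fingers, the arm and black4_switch above 0.5 N).
It fails at once if a black rocker is moved (0.12 rad or more) (value of joint any of black1_rocker, black2_rocker, black3_rocker, black4_rocker above 0.12 rad).
It also fails if it takes over 51 s, if anything falls off the work surface, if the arm or the gripper's body presses on something with over 40 N, if the wrist force passes 120 N, or if a joint passes its speed limit or range.

ROBOT

A 6-joint arm with a two-finger parallel gripper is mounted at the origin on a cart in front of the work surface, level with it; the furniture and walls round the work are solid. World frame = base frame: x ahead of the robot, y to its left, z up, the work surface at z = 0. Lengths are in m, angles in rad, forces in N, time in s.
With the tool pointing down it reaches from about 0.425 to 1.125 m from the base axis. Payload 14.9 kg.
Tool frame: the origin (TCP) lies at the very end of the fingers, on their centre line; the grasp point (between the pads) lies 19 mm behind it; x points along the fingers, y is the direction in which the jaws open and shut, and the axes are right-handed (so a half turn about x gives the same grasp; the last joint's range is limited). The gripper opens to 91 mm and grips with 3 to 60 N. Pads are 32 mm wide; open, the fingers measure 118 mm over their backs; the gripper's body (76 mm by 178 mm) begins 60 mm behind the grasp point.
Start: joints at [-1.291, 0.379, 1.734, -0, 1.028, -0.033], TCP at [0.215, -0.666, 0.214] pointing down, gripper open.
Joint ranges: [-2.77, 2.77], [-0.74, 2.19], [0, 2.66], [-1.06, 4.2], [0.31, 2.87], [-3.08, 3.08]. Speed limits (rad/s): [1.89, 1.89, 2.39, 3.14, 3.14, 3.14].

INTERFACE

Orientations are given as [roll, pitch, yaw] about the fixed x, y, z axes, in that order (R = Rz(yaw) Ry(pitch) Rx(roll)).
In Python, from plant import manip, imaging, job, spotter gives the robot as it stands.
- The arm moves only by the tool play_rows, never from a script. Its argument "deltas" is a list of rows, each a list of 7 numbers: the shift along the tool's x, y, z in m, then the turn, a rotation vector about the tool's x, y, z in degrees, then the opening, from 0 (shut) to 1 (fully open). In form: [[dx, dy, dz, ax, ay, az, hand], ...]. A call has 1 to 8 rows; each row shifts and turns the pose as measured when the row begins, along the tool's axes as they then stand; what a row does not reach is not made up. A row lasts 1/10 s, in which the tool goes at most 50 mm and 8.59 degrees, less where a joint would pass 70% of its speed; a pose out of reach is approached as far as the arm can. A call is refused whole if a number of a shift passes 0.05 or a number of a turn 8.59, either way. A call with a gripper value outside its range is refused whole. The fingers move at their own pace and stop on an object; "newtons" is the grip in N (left out, the last holds). Time passes only in rows, so rows that do not move let the fingers close. It gives the time, the measured TCP pose, the force and the opening at its end, in the units of the state.
- manip.sense(): the state, without advancing time (a new reading comes with each control period).
- imaging.camera(name): name is "scene" or "side" or "wrist"; returns (picture, depth): 480x640x3 uint8, red, green, blue; 480x640 float32, m along the optical axis (not along the pixel's ray), 0 where there is no reading.
- imaging.camera_info(name): a dict with "vertical_fov" (degrees; the focal length in pixels is half the picture's height over the tangent of half this angle, whatever the lens; pixels are square), "cx", "cy" (the principal point, pixels), "world_from_camera" (4x4, takes a point from camera to world coordinates); the wrist camera has in their place "T_tool_cam" (4x4, takes a point from camera to tool coordinates, whose origin is the TCP and whose axes are the tool frame's). Camera axes: x right, y up, looking along -z (the intrinsics and any distortion apply to the point x, -y, -z); pixel columns grow to the right and rows downward; lengths in m; the calibration is good to about 2 mm. A picture is of the moment at which its call begins: read the wrist's pose just before it. camera_info takes no time and is no camera call.
- job.sign_off(): hands the job in, once; it reports no verdict.
Trained networks look in the newest picture that a camera, given by its name, has taken for a name from the list of things; names that differ only in an ending like _2 or _b are one class to them, and where a whole thing is asked for, a point or a joint stands for the part that bears it (a point fixed in the world has none). Each returns a list of dicts, best first, with "p" (0 to 1); they miss things now and then, are a little off and sometimes report something else, mostly with a low value. They report only what shows in the picture. A call takes as long as a camera call. They do not tell look-alikes from the thing itself.
- spotter.find_in(camera, label): "position" ([column, row] in pixels, amid what is visible of it).
- spotter.outline_of(camera, label): "region" (480x640 bool, what is visible of it) and "position" ([column, row] in pixels, amid what is visible of it).
The state is a dict: "clock": time; "q": joint angles; "dq": joint speeds; "joint_efforts": joint torques, N m; "ee_pos": TCP position; "ee_rot": TCP orientation; "force": force on the tool from outside, world axes, zero at the start; "wrist_torque": the same for the moment, N m; "opening": finger opening in m.
Only numpy, scipy, OpenCV 4.12 (cv2) and the standard library are available. Lean on these libraries where they do the work, as an engineer would, in place of code of your own. Each camera call takes 0.05 s, during which the arm holds its last target.

## Working session

There is one attempt and no reset: what is moved stays moved. The work goes in short steps, Python scripts to look and compute and a tool call to move; the robot and the scene stay as the last step left them, time stands still between calls to the robot, and variables do not carry over. Pictures are saved under pics/ and viewed, and the job is handed in when it is done.

Besides the shell and the picture viewer there is one more tool, called after ">>>" as name(argument=value, ...), one argument or row to a line, values as JSON. play_rows: Moves the arm, as the interface text tells. Its arguments: {"type":"object","properties":{"deltas":{"type":"array","items":{"type":"array","items":{"type":"number"}}},"newtons":{"type":"number"}},"required":["deltas"]}

```bash
ls; mkdir -p pics; python3 - <<'E'
from plant import manip, imaging
import cv2
s=manip.sense();print(s)
for n in ("scene","side","wrist"):
    p,d=imaging.camera(n);cv2.imwrite(f"pics/{n}0.png",p[:,:,::-1]);print(n,imaging.camera_info(n))
E
```

```text
pics
{'clock': 0.0, 'q': array([-1.29131382e+00,  3.79391821e-01,  1.73480354e+00,  2.50956990e-06,
        1.02851190e+00, -3.33329118e-02]), 'dq': array([-0.00087556,  0.00158126,  0.00154251, -0.00083667,  0.00112307,
       -0.00012443]), 'joint_efforts': array([-3.54761476e-03, -7.63729835e+01, -4.34367228e+01,  6.49566064e-02,
        4.23825416e-02, -5.74482738e-05]), 'ee_pos': array([ 0.21527614, -0.6656407 ,  0.21328869]), 'ee_rot': array([-1.60605644,  1.56968171,  1.84835034]), 'force': array([0.96542656, 0.14107653, 0.15179283]), 'wrist_torque': array([-0.03935479,  0.05042031,  0.03151614]), 'opening': 0.09106030951390193}
scene {'vertical_fov': 46.48287336089935, 'cx': 314.1564934063581, 'cy': 246.68425647558118, 'world_from_camera': array([[ 0.89223644,  0.18528332, -0.41180606,  0.10232718],
       [-0.45154819,  0.35742162, -0.81752921, -0.73164753],
       [-0.00428613,  0.91537964,  0.40256894,  0.45986161],
       [ 0.        ,  0.        ,  0.        ,  1.        ]])}
side {'vertical_fov': 47.3053237745629, 'cx': 309.1082935715899, 'cy': 243.36404928135093, 'world_from_camera': array([[ 0.95120884,  0.215744  , -0.22058168,  0.28353512],
       [-0.3083082 ,  0.63642259, -0.7070448 , -0.62307491],
       [-0.01215751,  0.7405544 ,  0.67188643,  0.66268159],
       [ 0.        ,  0.        ,  0.        ,  1.        ]])}
wrist {'vertical_fov': 59.86909181824392, 'cx': 320.30181189775254, 'cy': 234.88913960353634, 'T_tool_cam': array([[ 5.58850582e-04,  2.71417062e-01, -9.62461670e-01,
        -1.71093356e-01],
       [ 9.99999799e-01, -4.40726603e-04,  4.56360771e-04,
         7.21596831e-04],
       [-3.00318362e-04, -9.62461731e-01, -2.71417254e-01,
        -7.58965643e-02],
       [ 0.00000000e+00,  0.00000000e+00,  0.00000000e+00,
         1.00000000e+00]])}
```

View pics/scene0.png

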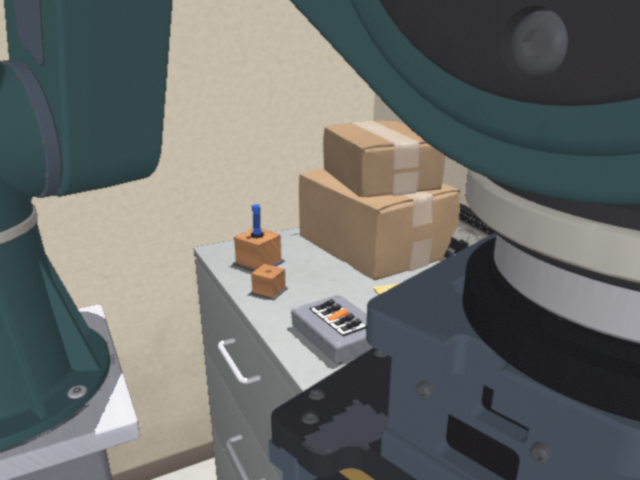

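View pics/side0.png

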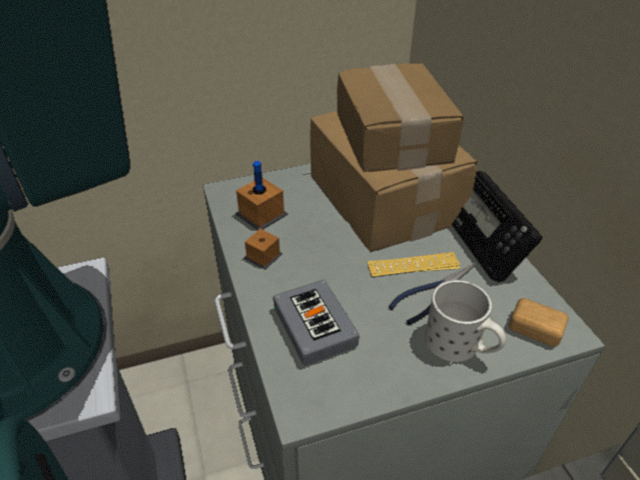

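View pics/wrist0.png

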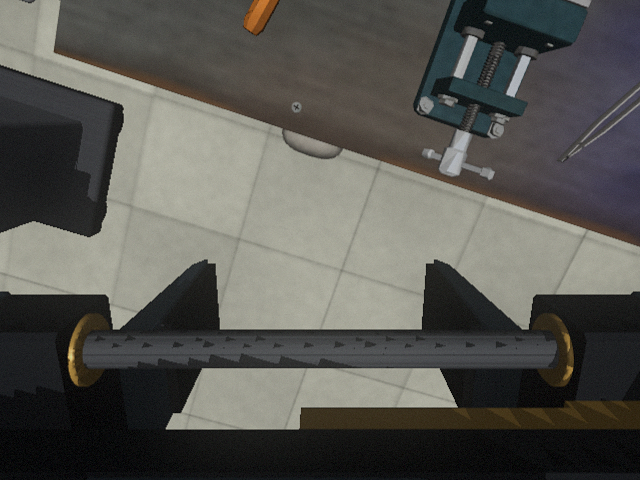

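The side view shows it all: the stand with the stylus at (260,195), the small decoy block at (263,247) and the box at (315,318), with orange in the middle at about (316,312). The arm hides part of the scene view.

```bash
cat > h.py <<'E'
import numpy as np, cv2
from plant import manip, imaging, spotter
from scipy.spatial.transform import Rotation as R
def K(ci):
    f=240/np.tan(np.radians(ci["vertical_fov"]/2)); return f,ci["cx"],ci["cy"]
def T_tool(s):
    T=np.eye(4);T[:3,:3]=R.from_euler('xyz',s["ee_rot"]).as_matrix();T[:3,3]=s["ee_pos"];return T
def Tcam(n,s=None):
    ci=imaging.camera_info(n)
    return ci["world_from_camera"] if n!="wrist" else T_tool(s)@ci["T_tool_cam"]
def cloud(n,d,T):
    f,cx,cy=K(imaging.camera_info(n)); v,u=np.mgrid[:480,:640]
    P=np.stack([(u-cx)/f*d,-(v-cy)/f*d,-d],-1)
    return P@T[:3,:3].T+T[:3,3]
def onplane(n,T,u,v,z):
    f,cx,cy=K(imaging.camera_info(n)); r=T[:3,:3]@np.array([(u-cx)/f,-(v-cy)/f,-1]); o=T[:3,3]
    return o+r*(z-o[2])/r[2]
def proj(n,T,p):
    f,cx,cy=K(imaging.camera_info(n)); c=T[:3,:3].T@(np.asarray(p)-T[:3,3]); return cx+f*c[0]/-c[2], cy-f*c[1]/-c[2]
E
python3 - <<'E'
from h import *
p,d=imaging.camera("side");T=Tcam("side");C=cloud("side",d,T)
cv2.imwrite("pics/sz.png",cv2.resize(p[270:370,260:370,::-1],None,fx=6,fy=6,interpolation=cv2.INTER_CUBIC)[:600])
for l in ["channel_box","orange_switch","black1_switch","stylus_stand","stylus_grip","stylus_collar","orange_press","stylus_tip"]:
    for r in spotter.outline_of("side",l)[:6]:
        m=r["region"]&(d>0); q=C[m]
        print(l,round(r["p"],2),np.round(r["position"]),m.sum(),np.round(np.median(q,0),4),np.round(q.min(0),3),np.round(q.max(0),3))
print("table",[C[v,u].round(4) for u,v in [(230,280),(370,300),(300,230),(330,400)]])
# box top
r=spotter.outline_of("side","channel_box")[0]; m=r["region"]&(d>0); q=C[m]; t=q[abs(q[:,2]-0.035)<0.004]
print(len(t), cv2.minAreaRect((t[:,:2]*1000).astype(np.float32)))
r=spotter.outline_of("side","stylus_stand")
for x in r[:2]:
    q=C[x["region"]&(d>0)]; t=q[q[:,2]>q[:,2].max()-0.006]
    h=np.histogram(q[:,2],20);print(h)
E
```

```text
channel_box 0.65 [309. 328.] 3411 [ 0.4399 -0.1386  0.0326] [ 0.4   -0.179  0.003] [ 0.501 -0.049  0.043]
channel_box 0.19 [317. 312.] 182 [ 0.4511 -0.115   0.0384] [ 0.432 -0.121  0.033] [ 0.468 -0.101  0.044]
orange_switch 0.71 [315. 311.] 218 [ 0.4486 -0.1139  0.0379] [ 0.43  -0.121  0.033] [ 0.469 -0.1    0.044]
orange_switch 0.47 [313. 306.] 111 [ 0.451  -0.0966  0.0402] [ 0.434 -0.102  0.034] [ 0.465 -0.082  0.046]
orange_switch 0.46 [327. 332.] 202 [ 0.4531 -0.1485  0.0383] [ 0.434 -0.155  0.033] [ 0.473 -0.138  0.046]
black1_switch 0.45 [304. 296.] 190 [ 0.4459 -0.081   0.038 ] [ 0.427 -0.088  0.033] [ 0.466 -0.07   0.045]
stylus_stand 0.88 [262. 204.] 1704 [0.4332 0.1621 0.0384] [ 0.395  0.097 -0.002] [0.485 0.287 0.06 ]
stylus_stand 0.61 [264. 252.] 1002 [0.4121 0.0589 0.0299] [ 0.383  0.035 -0.003] [0.446 0.095 0.041]
stylus_grip 0.66 [259. 179.] 297 [0.4391 0.1762 0.0864] [0.428 0.167 0.056] [0.451 0.191 0.12 ]
stylus_grip 0.49 [262. 206.] 1685 [0.4333 0.1618 0.0385] [ 0.395  0.097 -0.001] [0.485 0.242 0.06 ]
stylus_grip 0.35 [308. 295.] 182 [ 0.4458 -0.0811  0.0381] [ 0.
[... 653 characters left out ...]
00411088,  0.00722151,  0.01033215,
        0.01344279,  0.01655342,  0.01966406,  0.0227747 ,  0.02588534,
        0.02899597,  0.03210661,  0.03521725,  0.03832788,  0.04143852,
        0.04454916,  0.04765979,  0.05077043,  0.05388107,  0.05699171,
        0.06010234]))
(array([  8,  25,  71,  46,  34,  30,  29,  32,  28,  33,  41,  26,  28,
        41,  32,  38,  37,  58, 248, 117]), array([-0.00332844, -0.00109788,  0.00113268,  0.00336323,  0.00559379,
        0.00782435,  0.0100549 ,  0.01228546,  0.01451602,  0.01674657,
        0.01897713,  0.02120769,  0.02343824,  0.0256688 ,  0.02789936,
        0.03012991,  0.03236047,  0.03459103,  0.03682159,  0.03905214,
        0.0412827 ]))
```

View pics/sz.png

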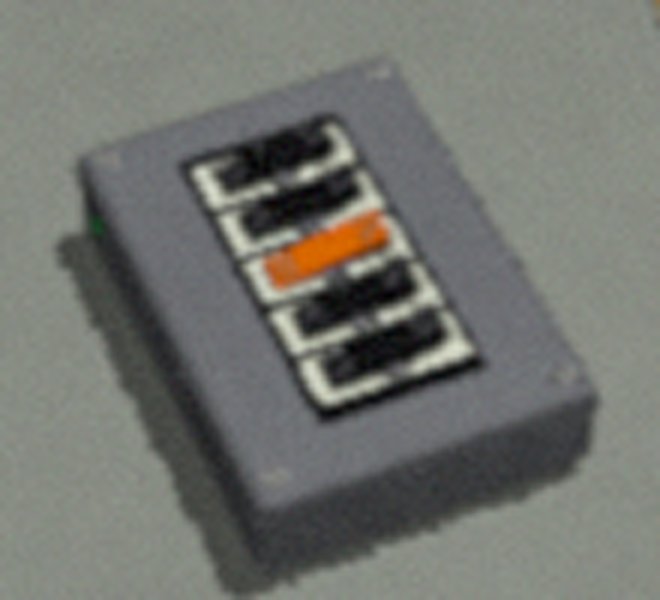

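```bash
python3 - <<'E'
from h import *
s=manip.sense();print(T_tool(s).round(3), s["clock"])
p,d=imaging.camera("side");T=Tcam("side");C=cloud("side",d,T)
q=C[(d>0)&(C[...,2]>0.1)&(C[...,0]>0.3)&(C[...,0]<1.2)&(C[...,1]<0.45)]
for y in np.arange(-0.4,0.45,0.05):
    t=q[abs(q[:,1]-y)<0.025]
    if len(t): print(round(y,2),len(t),t[:,0].min().round(3),t[:,0].max().round(3),t[:,2].max().round(3))
# stylus axis & stand top
b=C[(d>0)&(C[...,2]>0.065)&(C[...,2]<0.117)&(np.hypot(C[...,0]-.44,C[...,1]-.176)<.03)]
from scipy.optimize import least_squares
b0=b
f=least_squares(lambda x:np.hypot(b[:,0]-x[0],b[:,1]-x[1])-.0075,[.44,.18],loss='soft_l1',f_scale=.001);print("axis",f.x,len(b),abs(f.fun).mean())
t=C[(d>0)&(abs(C[...,2]-0.058)<0.003)&(np.hypot(C[...,0]-.44,C[...,1]-.176)<.06)]
print("top",len(t),cv2.minAreaRect((t[:,:2]*1000).astype(np.float32)),np.median(t[:,2]))
E
```

```text
[[ 0.     0.308 -0.951  0.215]
 [ 0.    -0.951 -0.308 -0.666]
 [-1.     0.    -0.     0.214]
 [ 0.     0.     0.     1.   ]] 0.7
-0.25 467 0.877 0.882 0.162
-0.2 2198 0.876 0.883 0.258
-0.15 3997 0.876 0.883 0.351
-0.1 5836 0.799 0.883 0.428
-0.05 5621 0.805 0.883 0.425
-0.0 6285 0.591 0.883 0.409
0.05 11551 0.585 0.883 0.393
0.1 5340 0.579 0.884 0.378
0.15 4673 0.436 0.884 0.363
0.2 4107 0.433 0.883 0.347
0.25 2486 0.566 0.884 0.332
0.3 1360 0.875 0.883 0.316
0.35 1067 0.876 0.883 0.3
0.4 827 0.876 0.883 0.285
axis [0.44019819 0.18252605] 203 0.0009139544645459818
top 563 ((440.2428283691406, 182.3643798828125), (64.28414916992188, 65.15132141113281), 26.837718963623047) 0.057129147610235465
```

The stylus axis from the side camera is (0.440, 0.1825) and the stand's top centre agrees. The box centre is (0.4495, -0.113), yaw about 5.5°, with orange in the middle. I'm moving in now.

>>> play_rows(
  deltas=[
    [-0.006,-0.035,-0.035,0,0,0,1],
    [-0.006,-0.035,-0.035,0,0,0,1],
    [-0.006,-0.035,-0.035,0,0,0,1],
    [-0.006,-0.035,-0.035,0,0,0,1],
    [-0.006,-0.035,-0.035,0,0,0,1],
    [-0.006,-0.035,-0.035,0,0,0,1],
    [-0.006,-0.035,-0.035,0,0,0,1],
    [-0.006,-0.035,-0.035,0,0,0,1],
  ],
)

```text
clock: 1.55
ee_pos: [0.395, -0.313, 0.2617]
ee_rot: [1.9, 1.569, -0.937]
force: [1.1, -0.0, -0.0]
opening: 0.0912
```

>>> play_rows(
  deltas=[
    [0,0,-0.02,-8.5,0,0,1],
    [0,0,-0.02,-8.5,0,0,1],
    [0,0,-0.02,-8.5,0,0,1],
    [0,0,-0.02,-8.5,0,0,1],
    [0,0,-0.02,-8.5,0,0,1],
    [0,0,-0.02,-8.5,0,0,1],
    [0,0,-0.02,-8.5,0,0,1],
    [0,0,-0.02,-8.5,0,0,1],
  ],
)

```text
clock: 2.35
ee_pos: [0.5026, -0.1933, 0.2643]
ee_rot: [0.991, 1.564, -0.642]
force: [0.2, -0.3, 0.5]
opening: 0.0914
```

```bash
python3 - <<'E'
from h import *
s=manip.sense();print(T_tool(s).round(3), s["clock"],s["q"])
p,d=imaging.camera("wrist");cv2.imwrite("pics/w1.png",p[:,:,::-1])
E
```

```text
[[ 0.005  0.998 -0.062  0.503]
 [-0.004 -0.062 -0.998 -0.193]
 [-1.     0.006  0.004  0.264]
 [ 0.     0.     0.     1.   ]] 2.35 [-4.09598680e-01  5.81439842e-02  2.03041883e+00 -1.77702596e-03
  1.04652697e+00 -3.46842789e-01]
```

View pics/w1.png

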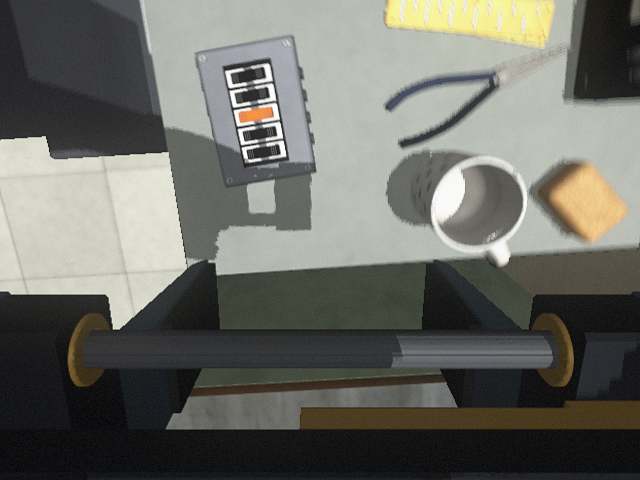

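The wrist view looks straight down on the box. Orange is third at (256,115), so I'm measuring here too.

```bash
cat > box.py <<'E'
from h import *
s=manip.sense();p,d=imaging.camera("wrist");T=Tcam("wrist",s);C=cloud("wrist",d,T)
t=C[(d>0)&(C[...,2]>0.030)&(C[...,2]<0.048)&(np.hypot(C[...,0]-.45,C[...,1]+.113)<.1)]
print(len(t),cv2.minAreaRect((t[:,:2]*1000).astype(np.float32)),np.median(t[:,2]))
hsv=cv2.cvtColor(p,cv2.COLOR_RGB2HSV)
m=((hsv[...,0]<20)&(hsv[...,1]>170)&(hsv[...,2]>120)).astype(np.uint8)
m=m*((np.hypot(C[...,0]-.45,C[...,1]+.113)<.03)&(d>0))
v,u=np.nonzero(m); r=cv2.minAreaRect(np.stack([u,v],1).astype(np.float32)); print(m.sum(),r)
print("orange ctr",onplane("wrist",T,*r[0],0.040), np.median(C[m>0],0))
q=C[m>0]; print(cv2.minAreaRect((q[:,:2]*1000).astype(np.float32)))
for l in spotter.outline_of("wrist","orange_switch")[:5]:
    q=C[l["region"]&(d>0)]; print(l["p"],np.round(l["position"]),cv2.minAreaRect((q[:,:2]*1000).astype(np.float32)))
e=[0.4605,-0.1122,0.0436]; print("press px",proj("wrist",T,e))
E
python3 box.py
```

```text
13264 ((450.10809326171875, -112.49058532714844), (90.02166748046875, 123.95606994628906), 5.3041863441467285) 0.03470447474344457
276 ((257.01873779296875, 117.11701202392578), (10.58536434173584, 33.25699996948242), 80.90972137451172)
orange ctr [ 0.44967937 -0.11293847  0.04      ] [ 0.45001379 -0.11281695  0.04121808]
((449.6849365234375, -112.98513793945312), (31.08574867248535, 9.172952651977539), 5.539446830749512)
0.75 [257. 116.] ((450.1653747558594, -112.46337127685547), (39.61541748046875, 14.238219261169434), 5.411564350128174)
press px (np.float64(268.33608320504175), np.float64(115.63448153632804))
```

>>> play_rows(
  deltas=[
    [0,-0.008,-0.036,-0.4,0,0,1],
    [0,-0.008,-0.036,-0.4,0,0,1],
    [0,-0.008,-0.036,-0.4,0,0,1],
    [0,-0.008,-0.036,-0.4,0,0,1],
    [0,-0.008,-0.036,-0.4,0,0,1],
    [0,-0.008,-0.036,-0.4,0,0,1],
    [0,-0.008,-0.036,-0.4,0,0,1],
    [0,-0.008,-0.036,-0.4,0,0,1],
  ],
)

```text
clock: 3.3
ee_pos: [0.4546, 0.0988, 0.264]
ee_rot: [1.05, 1.56, -0.571]
force: [0.9, -0.8, -0.0]
opening: 0.0912
```

```bash
cat > sty.py <<'E'
from h import *
from scipy.optimize import least_squares
s=manip.sense();print(T_tool(s).round(4), s["clock"])
p,d=imaging.camera("wrist");cv2.imwrite("pics/w2.png",p[:,:,::-1]);T=Tcam("wrist",s);C=cloud("wrist",d,T)
g=np.array([.44,.1825])
b=C[(d>0)&(C[...,2]>0.066)&(C[...,2]<0.113)&(np.hypot(C[...,0]-g[0],C[...,1]-g[1])<.02)]
if len(b)>20:
    f=least_squares(lambda x:np.hypot(b[:,0]-x[0],b[:,1]-x[1])-.0075,g,loss='soft_l1',f_scale=.001);print("axis",f.x,len(b),abs(f.fun).mean())
t=C[(d>0)&(C[...,2]>0.10)&(np.hypot(C[...,0]-g[0],C[...,1]-g[1])<.02)]
print("cap",len(t),np.median(t,0) if len(t) else 0)
t=C[(d>0)&(abs(C[...,2]-0.058)<0.004)&(np.hypot(C[...,0]-g[0],C[...,1]-g[1])<.06)]
print("top",len(t),cv2.minAreaRect((t[:,:2]*1000).astype(np.float32)),np.median(t[:,2]))
E
python3 sty.py
```

```text
[[ 0.0091  0.9987 -0.0495  0.4546]
 [-0.0059 -0.0494 -0.9988  0.0988]
 [-0.9999  0.0094  0.0054  0.264 ]
 [ 0.      0.      0.      1.    ]] 3.3
axis [0.44051311 0.18154982] 29 9.52120751838699e-05
cap 359 [0.44088176 0.18140562 0.11905989]
top 4670 ((440.6936340332031, 182.50836181640625), (62.15991973876953, 62.011634826660156), 25.933393478393555) 0.058217376041520136
```

View pics/w2.png

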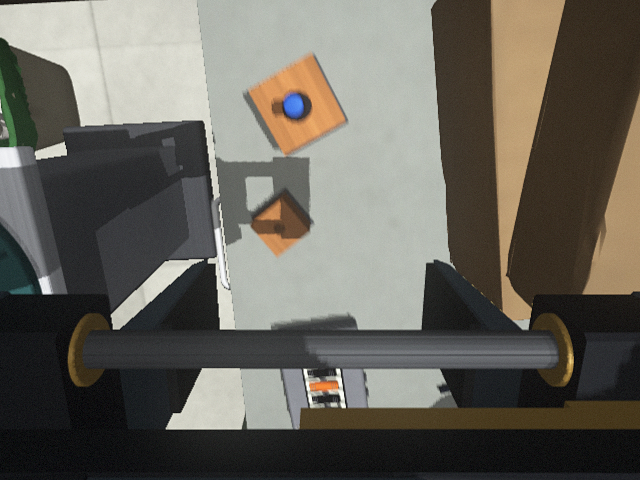

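>>> play_rows(
  deltas=[
    [0,-0.006,-0.027,0,0.3,-0.5,1],
    [0,-0.006,-0.027,0,0,0,1],
    [0,-0.006,-0.028,0,0,0,1],
    [0,0,0,0,0,0,1],
  ],
)

```text
clock: 3.75
ee_pos: [0.4406, 0.1872, 0.2646]
ee_rot: [2.191, 1.568, 0.558]
force: [-0.7, -0.8, 0.8]
opening: 0.0914
```

```bash
cat > go.py <<'E'
import sys
from h import *
s=manip.sense();T=T_tool(s);t=np.array([float(x) for x in sys.argv[1:4]])
print(s["clock"],"pos",T[:3,3].round(4),"open",s["opening"].round(4),"F",s["force"].round(2))
print("tool delta",(T[:3,:3].T@(t-T[:3,3])).round(4))
dn=T[:3,:3].T@np.array([0,0,-1]);w=np.degrees(np.cross([1,0,0],dn));print("turn to upright",w.round(2))
E
python3 go.py .4407 .1822 .074
```

```text
Traceback (most recent call last):
  File "go.py", line 4, in <module>
    print(s["clock"],"pos",T[:3,3].round(4),"open",s["opening"].round(4),"F",s["force"].round(2))
                                                   ^^^^^^^^^^^^^^^^^^
AttributeError: 'float' object has no attribute 'round'
```

```bash
sed -i 's/s\["opening"\].round(4)/round(s["opening"],4)/' go.py; python3 go.py .4407 .1822 .074
```

```text
3.75 pos [0.4406 0.1872 0.2646] open 0.0914 F [-0.71 -0.83  0.77]
tool delta [1.906e-01 1.000e-04 5.300e-03]
turn to upright [ 0.   -0.08 -0.11]
```

>>> play_rows(
  deltas=[
    [0.02,0,0.005,0,0,0,1],
    [0.03,0,0,0,0,0,1],
    [0.03,0,0,0,0,0,1],
    [0.02,0,0,0,0,0,1],
    [0,0,0,0,0,0,1],
  ],
)

```text
clock: 4.25
ee_pos: [0.4434, 0.1788, 0.163]
ee_rot: [1.93, 1.564, 0.283]
force: [-0.0, -0.4, -0.0]
opening: 0.0914
```

```bash
python3 go.py .4407 .1822 .074; python3 - <<'E'
from h import *
s=manip.sense();print(s["q"])
p,d=imaging.camera("wrist");cv2.imwrite("pics/w3.png",p[:,:,::-1])
p,d=imaging.camera("side");cv2.imwrite("pics/s3.png",p[:,:,::-1])
E
```

```text
4.25 pos [0.4434 0.1788 0.163 ] open 0.0914 F [-0.02 -0.36 -0.  ]
tool delta [ 0.089  -0.0035 -0.0029]
turn to upright [ 0.   -0.13 -0.35]
[ 3.34786649e-01  9.87530164e-02  2.20405656e+00 -4.56612119e-04
  8.32318962e-01  4.11615127e-01]
```

View pics/w3.png

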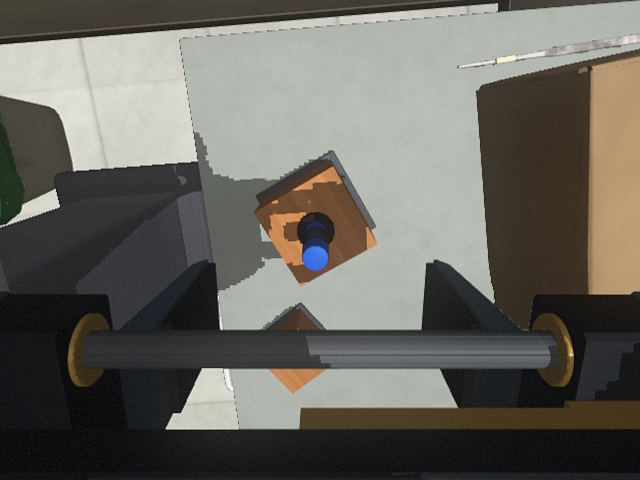

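View pics/s3.png

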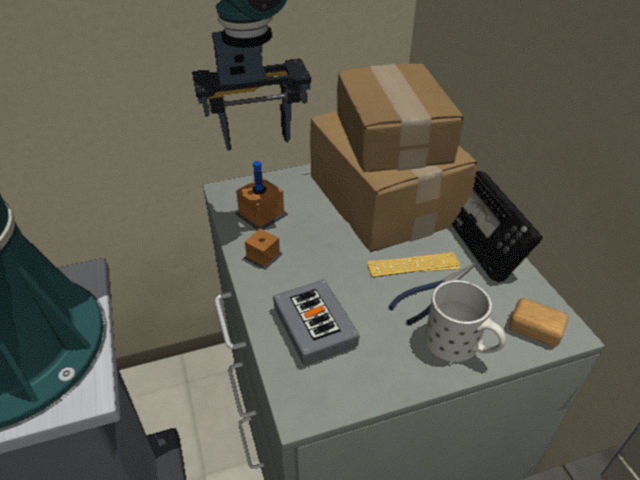

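The open jaws are roughly centred above the stylus, whose top is at (315,257). I'm going down with a small correction.

>>> play_rows(
  deltas=[
    [0.01,-0.003,-0.003,0,-0.1,-0.3,1],
    [0.02,0,0,0,0,0,1],
    [0.02,0,0,0,0,0,1],
    [0.02,0,0,0,0,0,1],
    [0,0,0,0,0,0,1],
  ],
)

```text
clock: 4.85
ee_pos: [0.4463, 0.1841, 0.0978]
ee_rot: [2.008, 1.557, 0.357]
force: [-0.7, 0.5, 0.5]
opening: 0.0911
```

```bash
python3 go.py .4407 .1822 .074
```

```text
4.85 pos [0.4463 0.1841 0.0978] open 0.0911 F [-0.71  0.51  0.53]
tool delta [ 0.0237 -0.0057  0.0025]
turn to upright [ 0.   -0.33 -0.7 ]
```

>>> play_rows(
  deltas=[
    [0.012,-0.006,0.002,0,-0.3,-0.7,1],
    [0.006,0,0,0,0,0,1],
    [0,0,0,0,0,0,1],
  ],
)

```text
clock: 5.15
ee_pos: [0.441, 0.1831, 0.0805]
ee_rot: [2.262, 1.569, 0.611]
force: [0.2, -1.4, 0.3]
opening: 0.0913
```

```bash
python3 go.py .4407 .1822 .074
```

```text
5.15 pos [0.441  0.1831 0.0805] open 0.0913 F [ 0.16 -1.38  0.29]
tool delta [ 0.0065 -0.0003  0.001 ]
turn to upright [ 0.   -0.07 -0.08]
```

>>> play_rows(
  deltas=[
    [0.005,0,0.001,0,0,0,1],
    [0,0,0,0,0,0,1],
    [0,0,0,0,0,0,0],
    [0,0,0,0,0,0,0],
    [0,0,0,0,0,0,0],
    [0,0,0,0,0,0,0],
    [0,0,0,0,0,0,0],
    [0,0,0,0,0,0,0],
  ],
  newtons=30,
)

```text
clock: 5.95
ee_pos: [0.4422, 0.1825, 0.0769]
ee_rot: [2.095, 1.566, 0.444]
force: [0.5, 0.5, -0.1]
opening: 0.046
```

```bash
python3 go.py .4407 .1822 .074
```

```text
5.95 pos [0.4422 0.1825 0.0769] open 0.046 F [ 0.46  0.53 -0.13]
tool delta [ 0.0029 -0.0015  0.0004]
turn to upright [ 0.   -0.13 -0.23]
```

Closing slowly, so I'm continuing.

>>> play_rows(
  deltas=[
    [0.001,-0.001,0,0,-0.1,-0.2,0],
    [0,0,0,0,0,0,0],
    [0,0,0,0,0,0,0],
    [0,0,0,0,0,0,0],
    [0,0,0,0,0,0,0],
    [0,0,0,0,0,0,0],
    [0,0,0,0,0,0,0],
    [0,0,0,0,0,0,0],
  ],
  newtons=30,
)

```text
clock: 6.75
ee_pos: [0.441, 0.1826, 0.0757]
ee_rot: [2.85, 1.57, 1.199]
force: [0.2, 0.9, 0.1]
opening: 0.0143
```

```bash
python3 go.py .4407 .1822 .074
```

```text
6.75 pos [0.441  0.1826 0.0757] open 0.0143 F [0.23 0.92 0.13]
tool delta [ 0.0017 -0.0003  0.0004]
turn to upright [ 0.   -0.02 -0.01]
```

>>> play_rows(
  deltas=[
    [-0.01,0,0,0,0,0,0],
    [-0.015,0,0,0,0,0,0],
    [-0.02,0,0,0,0,0,0],
    [-0.02,0,0,0,0,0,0],
    [-0.02,0,0,0,0,0,0],
    [-0.015,0,0,0,0,0,0],
    [-0.005,0,0,0,0,0,0],
    [0,0,0,0,0,0,0],
  ],
)

```text
clock: 7.55
ee_pos: [0.4404, 0.1823, 0.1883]
ee_rot: [2.866, 1.57, 1.215]
force: [0.3, -0.3, -1.3]
opening: 0.0143
```

```bash
python3 go.py .461 -.1117 .18; python3 - <<'E'
from h import *
p,d=imaging.camera("wrist");cv2.imwrite("pics/w4.png",p[:,:,::-1])
p,d=imaging.camera("side");cv2.imwrite("pics/s4.png",cv2.resize(p[60:260,180:380,::-1],None,fx=3,fy=3))
E
```

```text
7.55 pos [0.4404 0.1823 0.1883] open 0.0143 F [ 0.35 -0.32 -1.3 ]
tool delta [0.0082 0.0441 0.2914]
turn to upright [ 0.   -0.02 -0.01]
```

View pics/w4.png

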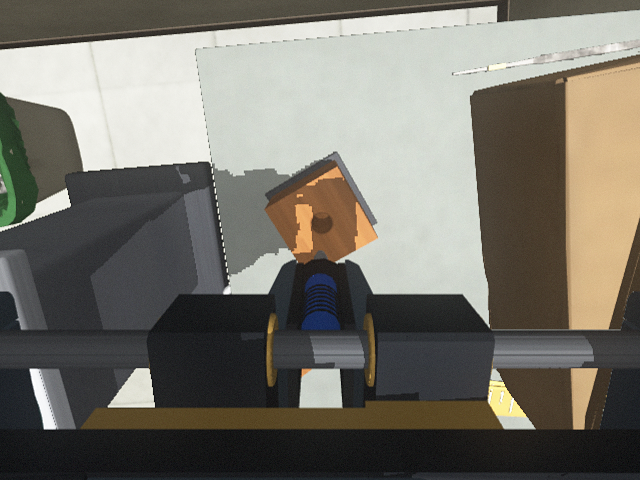

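View pics/s4.png

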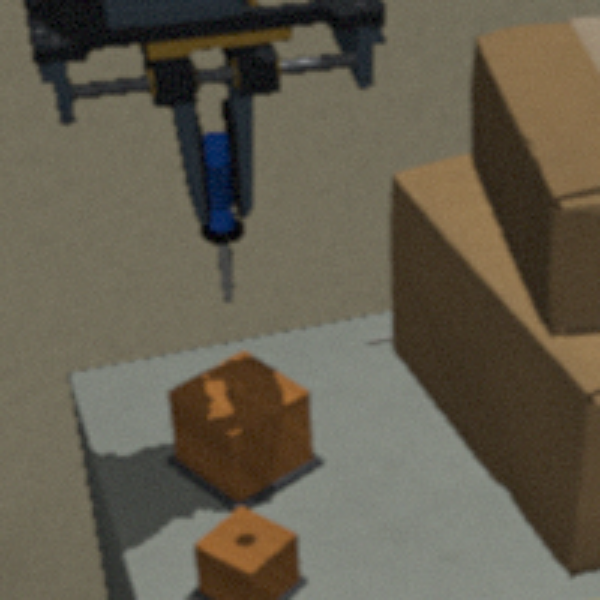

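The stylus is held straight, and the hole is visible in the wrist view at (322,222). I'm measuring the hole centre and the stylus axis.

```bash
python3 - <<'E'
from h import *
s=manip.sense();p,d=imaging.camera("wrist");T=Tcam("wrist",s);C=cloud("wrist",d,T)
print("hole px->",onplane("wrist",T,322,222,.058))
w=C[195:255,290:360];low=(w[...,2]<.05)&(w[...,2]>.0)&(np.hypot(w[...,0]-.4407,w[...,1]-.1825)<.02)
v,u=np.nonzero(low);print("hole from depth",low.sum(), (u.min()+u.max())/2+290,(v.min()+v.max())/2+195,u.min()+290,u.max()+290,v.min()+195,v.max()+195)
t=C[(d>0)&(abs(C[...,2]-0.058)<0.004)&(np.hypot(C[...,0]-.44,C[...,1]-.182)<.06)]
print("top",len(t),cv2.minAreaRect((t[:,:2]*1000).astype(np.float32)))
cv2.imwrite("pics/hole.png",cv2.resize(p[190:270,280:370,::-1],None,fx=6,fy=6,interpolation=cv2.INTER_CUBIC))
s=manip.sense();pos=s["ee_pos"];p,d=imaging.camera("side");T=Tcam("side");C=cloud("side",d,T)
m=(d>0)&(np.hypot(C[...,0]-pos[0],C[...,1]-pos[1])<.03)&(C[...,2]>.11)&(C[...,2]<.18)
q=C[m]
for z in np.arange(.115,.18,.01):
    t=q[abs(q[:,2]-z)<.005]
    if len(t):print(z.round(3),len(t),t.mean(0).round(4))
print("zmin",q[:,2].min(), "TCP",pos)
E
```

```text
hole px-> [0.44062689 0.18319637 0.058     ]
hole from depth 290 322.0 221.5 312 332 213 230
top 6080 ((440.8014221191406, 182.30770874023438), (62.107295989990234, 62.65328598022461), 25.99053955078125)
0.125 8 [0.4391 0.1798 0.1263]
0.135 17 [0.4384 0.1787 0.1351]
0.145 26 [0.4382 0.1788 0.1448]
0.155 21 [0.4384 0.1784 0.1546]
0.165 18 [0.4386 0.1744 0.1664]
0.175 93 [0.4384 0.1749 0.1738]
zmin 0.12390660323478841 TCP [0.43971833 0.18207271 0.18689693]
```

View pics/hole.png

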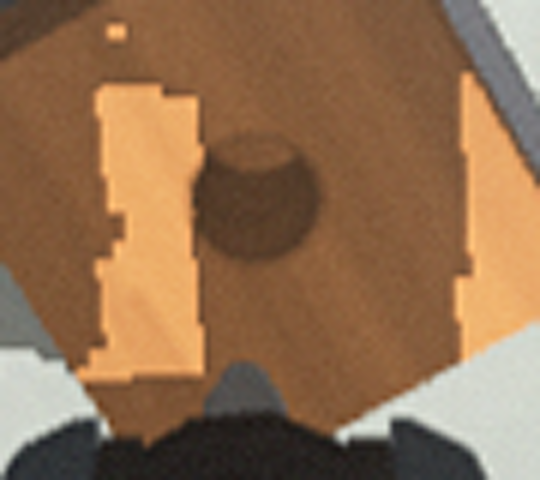

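>>> play_rows(
  deltas=[
    [0,0.006,0.02,0,0,0,0],
    [0,0.007,0.04,0,0,0,0],
    [0,0.007,0.04,0,0,0,0],
    [0,0.006,0.04,0,0,0,0],
    [0,0.006,0.04,0,0,0,0],
    [0,0.006,0.04,0,0,0,0],
    [0,0.004,0.03,0,0,0,0],
    [0,0,0.02,0,0,0,0],
  ],
)

```text
clock: 8.55
ee_pos: [0.4581, -0.0985, 0.1813]
ee_rot: [-1.471, 1.56, -3.117]
force: [-0.3, -0.1, -0.6]
opening: 0.0144
```

```bash
python3 go.py .461 -.1117 .125
```

```text
8.55 pos [ 0.4581 -0.0985  0.1813] open 0.0144 F [-0.26 -0.1  -0.59]
tool delta [0.0562 0.0045 0.0128]
turn to upright [-0.    0.06  0.63]
```

>>> play_rows(
  deltas=[
    [0.005,0.004,0.008,0,0,0.5,0],
    [0.01,0,0,0,0,0,0],
    [0.01,0,0,0,0,0,0],
    [0.01,0,0,0,0,0,0],
    [0.005,0,0,0,0,0,0],
    [0,0,0,0,0,0,0],
  ],
)

```text
clock: 9.15
ee_pos: [0.4596, -0.1059, 0.1347]
ee_rot: [-1.601, 1.564, 3.036]
force: [0.2, -0.2, -0.2]
opening: 0.0142
```

```bash
python3 go.py .461 -.1117 .110;python3 - <<'E'
from h import *
p,d=imaging.camera("side");cv2.imwrite("pics/s5.png",cv2.resize(p[230:370,240:390,::-1],None,fx=4,fy=4,interpolation=cv2.INTER_CUBIC));C=cloud("side",d,Tcam("side"))
s=manip.sense();pos=s["ee_pos"];print(pos)
q=C[(d>0)&(np.hypot(C[...,0]-pos[0],C[...,1]-pos[1])<.02)&(C[...,2]<pos[2]-.025)&(C[...,2]>pos[2]-.07)&(C[...,2]>.052)]
for z in np.arange(.04,.12,.01):
    t=q[abs(q[:,2]-z)<.005]
    if len(t):print(z.round(3),len(t),t.mean(0).round(4))
E
```

```text
9.15 pos [ 0.4596 -0.1059  0.1347] open 0.0142 F [ 0.22 -0.2  -0.22]
tool delta [0.0246 0.002  0.0057]
turn to upright [ 0.   -0.01  0.41]
[ 0.45971772 -0.10595093  0.13502556]
0.07 5 [ 0.4583 -0.1085  0.0735]
0.08 17 [ 0.4573 -0.109   0.0812]
0.09 23 [ 0.458  -0.1096  0.0905]
0.1 24 [ 0.4577 -0.1093  0.1003]
0.11 5 [ 0.4567 -0.1094  0.1061]
```

View pics/s5.png

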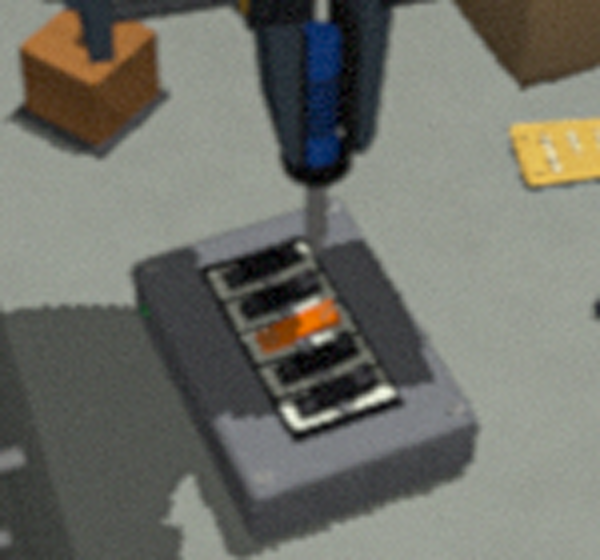

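>>> play_rows(
  deltas=[
    [0.004,0.002,0.006,0,0,0.4,0],
    [0.004,0,0,0,0,0,0],
    [0.002,0,0,0,0,0,0],
    [0,0,0,0,0,0,0],
  ],
)

```text
clock: 9.6
ee_pos: [0.4622, -0.1124, 0.125]
ee_rot: [1.489, 1.568, -0.156]
force: [0.9, -0.1, -0.9]
opening: 0.0147
```

```bash
python3 go.py .461 -.1117 .110
```

```text
9.6 pos [ 0.4622 -0.1124  0.125 ] open 0.0147 F [ 0.93 -0.08 -0.92]
tool delta [ 0.015  -0.0013 -0.0007]
turn to upright [ 0.    0.01 -0.15]
```

>>> play_rows(
  deltas=[
    [0.008,-0.001,-0.0005,0,0,0,0],
    [0.005,0,0,0,0,0,0],
    [0,0,0,0,0,0,0],
    [0,0,0,0,0,0,0],
  ],
)

```text
clock: 10.0
ee_pos: [0.4611, -0.1118, 0.1109]
ee_rot: [1.486, 1.568, -0.16]
force: [-0.0, -0.2, -0.8]
opening: 0.0144
```

```bash
python3 go.py .461 -.1117 .101;python3 - <<'E'
from h import *
p,d=imaging.camera("side");cv2.imwrite("pics/s6.png",cv2.resize(p[230:370,240:390,::-1],None,fx=4,fy=4,interpolation=cv2.INTER_CUBIC))
p,d=imaging.camera("scene");cv2.imwrite("pics/c6.png",p[:,:,::-1])
E
```

```text
10.0 pos [ 0.4611 -0.1118  0.1109] open 0.0144 F [-0.01 -0.21 -0.81]
tool delta [ 0.0099 -0.0002 -0.0001]
turn to upright [ 0.    0.01 -0.15]
```

View pics/s6.png

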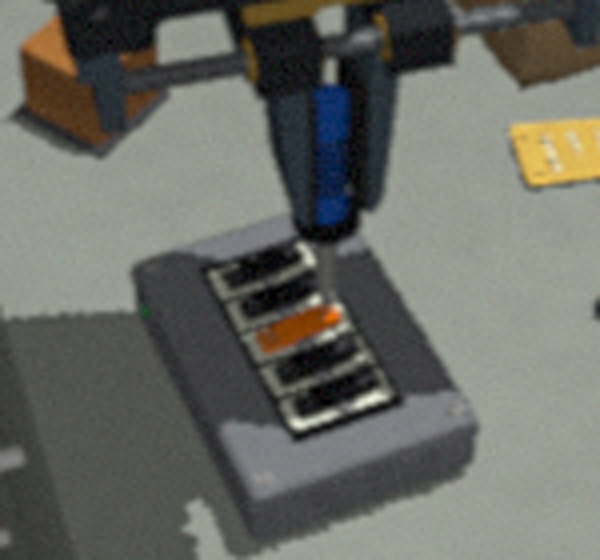

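View pics/c6.png

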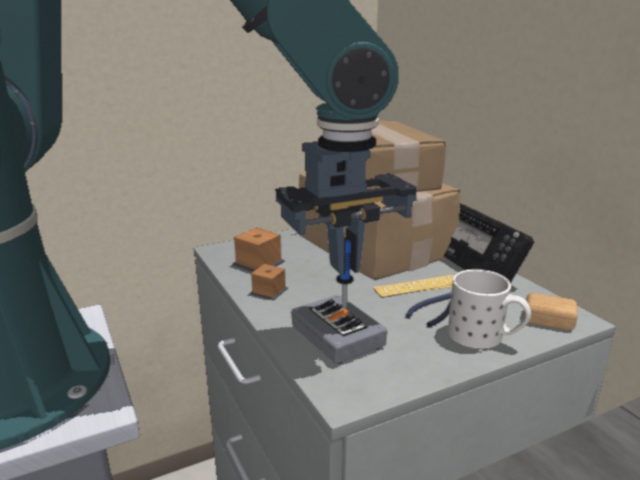

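The tip is just above the raised end of the orange rocker, on its centre line (crop 328,310). I'm pressing.

>>> play_rows(
  deltas=[
    [0.004,0,0,0,0,0,0],
    [0.003,0,0,0,0,0,0],
    [0.003,0,0,0,0,0,0],
    [0.002,0,0,0,0,0,0],
  ],
)

```text
clock: 10.5
ee_pos: [0.4634, -0.1123, 0.0998]
ee_rot: [1.463, 1.563, -0.183]
force: [-3.5, 2.4, 24.6]
opening: 0.0139
```

```bash
python3 go.py .461 -.1117 .101
```

```text
10.5 pos [ 0.4634 -0.1123  0.0998] open 0.0139 F [-3.5   2.36 24.62]
tool delta [-0.0013 -0.0024 -0.0004]
turn to upright [ 0.    0.05 -0.42]
```

>>> play_rows(
  deltas=[
    [0.0,0,0,0,0,0,0],
    [0,0,0,0,0,0,0],
    [-0.004,0,0,0,0,0,0],
    [-0.01,0,0,0,0,0,0],
    [-0.02,0,0,0,0,0,0],
    [-0.02,0,0,0,0,0,0],
    [-0.02,0,0,0,0,0,0],
    [0,0,0,0,0,0,0],
  ],
)

```text
clock: 11.3
ee_pos: [0.462, -0.112, 0.1779]
ee_rot: [1.458, 1.566, -0.188]
force: [-0.6, 0.3, -0.9]
opening: 0.0143
```

```bash
python3 go.py .4407 .1824 .18;python3 - <<'E'
from h import *
p,d=imaging.camera("side");cv2.imwrite("pics/s7.png",cv2.resize(p[230:370,240:390,::-1],None,fx=4,fy=4,interpolation=cv2.INTER_CUBIC));C=cloud("side",d,Tcam("side"))
a=np.radians(5.4);c=np.array([.45,-.1127]);X=np.array([np.cos(a),np.sin(a)]);Y=np.array([-X[1],X[0]])
P=C[...,:2]-c;lx=P@X;ly=P@Y
for k in range(-2,3):
    m=(d>0)&(abs(ly-.017*k)<.004)&(abs(lx)<.016)&(C[...,2]>.036)
    print(k,m.sum(),"slope",np.polyfit(lx[m],C[m][:,2],1).round(3))
E
```

```text
11.3 pos [ 0.462  -0.112   0.1779] open 0.0143 F [-0.59  0.34 -0.94]
tool delta [-0.0024 -0.0434 -0.292 ]
turn to upright [ 0.    0.03 -0.26]
-2 1002 slope [0.874 0.307]
-1 885 slope [-4.328  0.228]
0 218 slope [2.206 0.11 ]
1 100 slope [-0.821  0.06 ]
2 85 slope [-1.392  0.048]
```

View pics/s7.png

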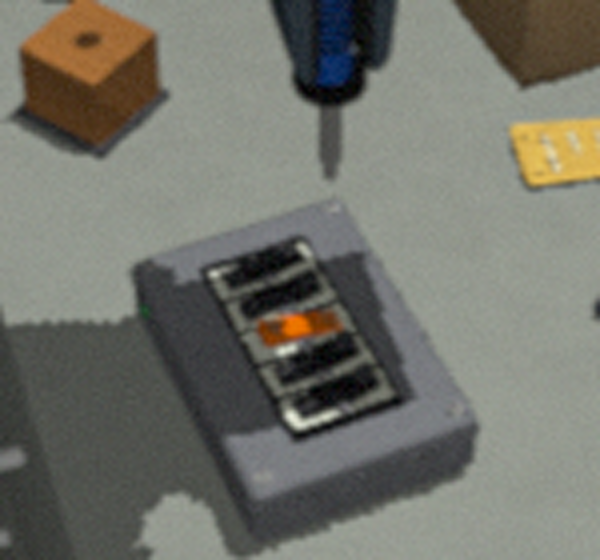

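```bash
cat > slope.py <<'E'
from h import *
import sys
n=sys.argv[1]; s=manip.sense()
p,d=imaging.camera(n);C=cloud(n,d,Tcam(n,s))
a=np.radians(5.4);c=np.array([.45,-.1127]);X=np.array([np.cos(a),np.sin(a)]);Y=np.array([-X[1],X[0]])
P=C[...,:2]-c;lx=P@X;ly=P@Y
for k in range(-2,3):
    m=(d>0)&(abs(ly-.017*k)<.004)&(abs(lx)<.015)&(C[...,2]>.0365)&(C[...,2]<.05)
    print(k,m.sum(),"slope",np.polyfit(lx[m],C[m][:,2],1).round(3))
E
python3 slope.py side
```

```text
-2 96 slope [0.221 0.04 ]
-1 90 slope [0.21 0.04]
0 83 slope [-0.213  0.04 ]
1 97 slope [0.193 0.04 ]
2 74 slope [0.185 0.04 ]
```

The orange slope is now negative (on) and the four blacks are unchanged. I'm taking the stylus back.

>>> play_rows(
  deltas=[
    [0,-0.006,-0.02,0,0,-0.2,0],
    [0,-0.007,-0.04,0,0,0,0],
    [0,-0.007,-0.04,0,0,0,0],
    [0,-0.006,-0.04,0,0,0,0],
    [0,-0.006,-0.04,0,0,0,0],
    [0,-0.005,-0.04,0,0,0,0],
    [0,-0.004,-0.03,0,0,0,0],
    [0,0,-0.015,0,0,0,0],
  ],
)

```text
clock: 12.2
ee_pos: [0.4341, 0.1631, 0.1682]
ee_rot: [-1.394, 1.558, -3.045]
force: [-0.1, -1.3, 0.2]
opening: 0.0143
```

```bash
python3 go.py .4407 .1824 .18
```

```text
12.2 pos [0.4341 0.1631 0.1682] open 0.0143 F [-0.08 -1.34  0.15]
tool delta [-0.012   0.0049 -0.0197]
turn to upright [-0.    0.13  0.71]
```

>>> play_rows(
  deltas=[
    [0,0.005,-0.012,0,0.1,0.7,0],
    [0,0,-0.005,0,0,0,0],
    [0,0,0,0,0,0,0],
    [0,0,0,0,0,0,0],
  ],
)

```text
clock: 12.6
ee_pos: [0.4394, 0.1807, 0.1654]
ee_rot: [-0.945, 1.567, -2.594]
force: [-0.2, -0.1, -1.5]
opening: 0.0144
```

```bash
python3 go.py .4407 .1824 .14
```

```text
12.6 pos [0.4394 0.1807 0.1654] open 0.0144 F [-0.25 -0.1  -1.45]
tool delta [ 0.0254  0.0012 -0.0018]
turn to upright [-0.    0.13  0.18]
```

>>> play_rows(
  deltas=[
    [0.008,0.001,-0.002,0,0.1,0.2,0],
    [0.01,0,0,0,0,0,0],
    [0.004,0,0,0,0,0,0],
    [0,0,0,0,0,0,0],
    [0,0,0,0,0,0,0],
  ],
)

```text
clock: 13.1
ee_pos: [0.4403, 0.1806, 0.1407]
ee_rot: [-0.472, 1.57, -2.124]
force: [-0.4, -0.0, -0.5]
opening: 0.0139
```

```bash
python3 go.py .4407 .1824 .08; python3 - <<'E'
from h import *
ims=[]
from scipy.optimize import least_squares
for n in ("side","scene"):
    s=manip.sense();pos=s["ee_pos"];p,d=imaging.camera(n);T=Tcam(n);C=cloud(n,d,T)
    u,v=proj(n,T,[.4407,.1824,.08]);u=int(u);v=int(v);ims.append(cv2.resize(p[v-50:v+50,u-50:u+50,::-1],(400,400),interpolation=cv2.INTER_CUBIC))
    b=C[(d>0)&(np.hypot(C[...,0]-pos[0],C[...,1]-pos[1])<.012)&(C[...,2]<pos[2]-.026)&(C[...,2]>.075)]
    f=least_squares(lambda x:np.hypot(b[:,0]-x[0]-x[2]*(b[:,2]-.09),b[:,1]-x[1]-x[3]*(b[:,2]-.09))-.004,[*pos[:2],0,0],loss='soft_l1',f_scale=.001)
    print(n,len(b),f.x.round(4),pos)
    q=C[(d>0)&(np.hypot(C[...,0]-pos[0],C[...,1]-pos[1])<.015)&(C[...,2]>.062)]
    print("tip z",np.sort(q[:,2])[:5])
cv2.imwrite("pics/a8.png",np.hstack(ims))
E
```

```text
13.1 pos [0.4403 0.1806 0.1407] open 0.0139 F [-0.42 -0.04 -0.5 ]
tool delta [ 0.0606  0.0002 -0.0019]
turn to upright [-0.    0.06  0.03]
side 69 [ 0.4404  0.1801 -0.0547 -0.0242] [0.44033524 0.18056665 0.14065147]
tip z [0.07904237 0.08007443 0.08045251 0.08063028 0.08085884]
scene 72 [ 0.4424  0.1808  0.0188 -0.1217] [0.44035806 0.18060186 0.14074922]
tip z [0.07736043 0.07755949 0.07893905 0.07952107 0.08017056]
```

View pics/a8.png

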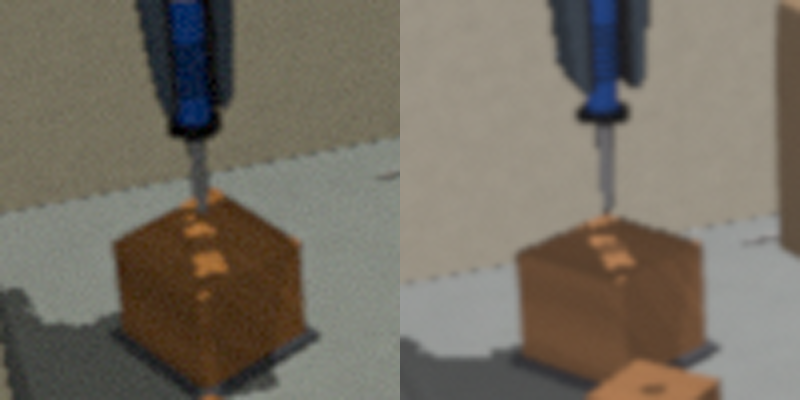

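```bash
python3 - <<'E'
from h import *
for n in ("side","scene"):
    T=Tcam(n);a=proj(n,T,[.4407,.1824,.08]);u0,v0=int(a[0])-50,int(a[1])-50
    for z in (.078,.118,.155): 
        q=proj(n,T,[.4403,.1806,z]);print(n,z,round((q[0]-u0)*4),round((q[1]-v0)*4))
E
```

```text
side 0.078 203 206
side 0.118 196 132
side 0.155 190 60
scene 0.078 203 207
scene 0.118 199 125
scene 0.155 195 48
```

The stylus is upright, its tip on the hole axis within about 2 mm. I'm inserting.

>>> play_rows(
  deltas=[
    [0.004,0,-0.002,0,0,0,0],
    [0.008,0,0,0,0,0,0],
    [0.008,0,0,0,0,0,0],
    [0.006,0,0,0,0,0,0],
    [0,0,0,0,0,0,0],
  ],
)

```text
clock: 13.7
ee_pos: [0.4409, 0.1831, 0.113]
ee_rot: [1.089, 1.57, -0.563]
force: [-0.1, -0.7, -0.7]
opening: 0.0144
```

```bash
python3 go.py .4407 .1824 .076
```

```text
13.7 pos [0.4409 0.1831 0.113 ] open 0.0144 F [-0.08 -0.72 -0.67]
tool delta [ 0.037  -0.0001  0.0007]
turn to upright [ 0.    0.02 -0.04]
```

The tip is inside the hole with no contact force, so I'm continuing.

>>> play_rows(
  deltas=[
    [0.008,0,0.0005,0,0,0,0],
    [0.01,0,0,0,0,0,0],
    [0.007,0,0,0,0,0,0],
    [0,0,0,0,0,0,0],
    [0,0,0,0,0,0,0],
  ],
)

```text
clock: 14.2
ee_pos: [0.4406, 0.1824, 0.0852]
ee_rot: [-0.199, 1.57, -1.851]
force: [0.7, -0.1, -0.7]
opening: 0.0144
```

```bash
python3 go.py .4407 .1824 .076
```

```text
14.2 pos [0.4406 0.1824 0.0852] open 0.0144 F [ 0.71 -0.1  -0.73]
tool delta [ 0.0092  0.0001 -0.    ]
turn to upright [-0.    0.05  0.01]
```

>>> play_rows(
  deltas=[
    [0.004,0,0,0,0,0,0],
    [0.003,0,0,0,0,0,0],
    [0.001,0,0,0,0,0,0],
    [0,0,0,0,0,0,0],
  ],
)

```text
clock: 14.6
ee_pos: [0.441, 0.1825, 0.077]
ee_rot: [1.104, 1.57, -0.547]
force: [0.1, 0.1, -2.1]
opening: 0.0145
```

```bash
python3 go.py .4407 .1824 .076;python3 - <<'E'
from h import *
ims=[]
for n in ("side","scene"):
    p,d=imaging.camera(n);T=Tcam(n)
    u,v=proj(n,T,[.4407,.1824,.08]);u=int(u);v=int(v);ims.append(cv2.resize(p[v-40:v+40,u-40:u+40,::-1],(400,400),interpolation=cv2.INTER_CUBIC))
cv2.imwrite("pics/a9.png",np.hstack(ims))
E
```

```text
14.6 pos [0.441  0.1825 0.077 ] open 0.0145 F [ 0.08  0.14 -2.09]
tool delta [ 0.001  -0.0003  0.0001]
turn to upright [ 0.    0.02 -0.04]
```

View pics/a9.png

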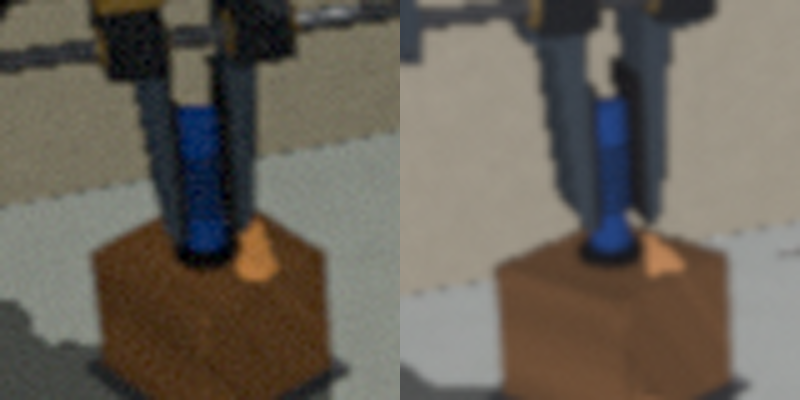

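>>> play_rows(
  deltas=[
    [0.001,0,0,0,0,0,0],
    [0.001,0,0,0,0,0,0],
    [0,0,0,0,0,0,0],
  ],
)

```text
clock: 15.0
ee_pos: [0.4415, 0.1827, 0.0758]
ee_rot: [1.532, 1.569, -0.119]
force: [-0.6, 0.2, -0.5]
opening: 0.0144
```

>>> play_rows(
  deltas=[
    [0.001,0,0,0,0,0,0],
    [0.001,0,0,0,0,0,0],
    [0,0,0,0,0,0,0],
  ],
)

```text
clock: 15.3
ee_pos: [0.4418, 0.1829, 0.0759]
ee_rot: [1.115, 1.57, -0.536]
force: [0.6, 0.4, -0.6]
opening: 0.0146
```

>>> play_rows(
  deltas=[
    [0.002,-0.001,0,0,0,0,0],
    [0.002,0,0,0,0,0,0],
  ],
)

```text
clock: 15.5
ee_pos: [0.4423, 0.1835, 0.0744]
ee_rot: [1.693, 1.569, 0.042]
force: [-17.7, -3.3, 43.8]
opening: 0.0144
```

Firm contact: the collar is on the block. I'm easing off and releasing.

>>> play_rows(
  deltas=[
    [-0.001,-0.001,0,0,0,0,0],
    [0,0,0,0,0,0,0.3],
    [0,0,0,0,0,0,0.4],
    [0,0,0,0,0,0,0.5],
    [0,0,0,0,0,0,0.6],
    [0,0,0,0,0,0,0.6],
    [0,0,0,0,0,0,0.6],
    [0,0,0,0,0,0,0.6],
  ],
)

```text
clock: 16.3
ee_pos: [0.4415, 0.1837, 0.0752]
ee_rot: [1.77, 1.568, 0.118]
force: [-1.1, -0.3, -0.6]
opening: 0.0549
```

```bash
python3 go.py .4407 .1824 .16;python3 - <<'E'
from h import *
ims=[]
for n in ("side","scene"):
    p,d=imaging.camera(n);T=Tcam(n)
    u,v=proj(n,T,[.4407,.1824,.08]);u=int(u);v=int(v);ims.append(cv2.resize(p[v-40:v+40,u-40:u+40,::-1],(400,400),interpolation=cv2.INTER_CUBIC))
cv2.imwrite("pics/b1.png",np.hstack(ims))
E
```

```text
16.3 pos [0.4415 0.1837 0.0752] open 0.0549 F [-1.09 -0.32 -0.59]
tool delta [-0.0848 -0.0004  0.0013]
turn to upright [ 0.   -0.03 -0.16]
```

View pics/b1.png

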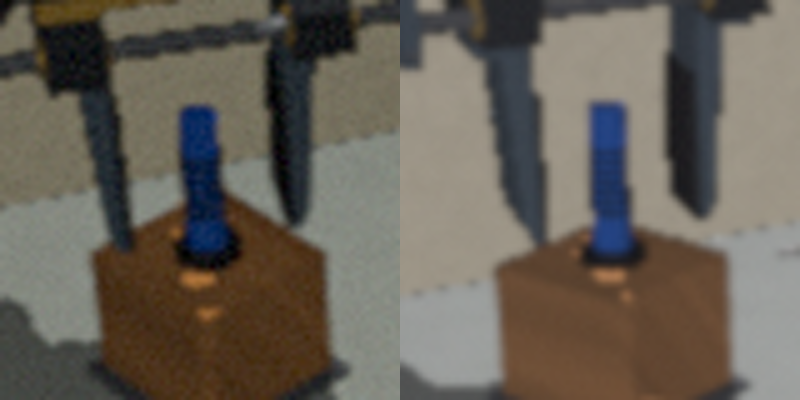

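The stylus stands upright and released, the fingers clear on both sides. I'm going straight up.

>>> play_rows(
  deltas=[
    [-0.01,0,0.001,0,0,0,0.7],
    [-0.02,0,0,0,0,0,0.7],
    [-0.03,0,0,0,0,0,0.7],
    [-0.03,0,0,0,0,0,0.7],
    [-0.03,0,0,0,0,0,0.7],
    [-0.03,0,0,0,0,0,0.7],
    [0,0,0,0,0,0,0.7],
    [0,0,0,0,0,0,0.7],
  ],
)

```text
clock: 17.2
ee_pos: [0.4401, 0.1819, 0.2353]
ee_rot: [1.807, 1.567, 0.156]
force: [0.1, 0.6, -0.4]
opening: 0.0638
```

```bash
python3 go.py .44 .1 .264; python3 slope.py side; python3 - <<'E'
from h import *
p,d=imaging.camera("side");T=Tcam("side");C=cloud("side",d,T)
cv2.imwrite("pics/b2.png",p[:,:,::-1])
from scipy.optimize import least_squares
g=[.4407,.1824]
b=C[(d>0)&(C[...,2]>0.067)&(C[...,2]<0.117)&(np.hypot(C[...,0]-g[0],C[...,1]-g[1])<.02)]
f=least_squares(lambda x:np.hypot(b[:,0]-x[0]-x[2]*(b[:,2]-.06),b[:,1]-x[1]-x[3]*(b[:,2]-.06))-.0075,g+[0,0],loss='soft_l1',f_scale=.001);print("axis,tilt",f.x.round(4),len(b))
q=C[(d>0)&(C[...,2]>0.1)&(C[...,2]<0.14)&(np.hypot(C[...,0]-g[0],C[...,1]-g[1])<.02)];print("top z",q[:,2].max())
E
```

```text
17.2 pos [0.4401 0.1819 0.2353] open 0.0638 F [ 0.06  0.61 -0.42]
tool delta [-0.0288  0.0066  0.0816]
turn to upright [ 0.   -0.05 -0.2 ]
-2 100 slope [0.217 0.04 ]
-1 89 slope [0.235 0.04 ]
0 84 slope [-0.191  0.04 ]
1 90 slope [0.189 0.04 ]
2 86 slope [0.22 0.04]
axis,tilt [ 0.4411  0.1827 -0.0118 -0.0035] 197
top z 0.11973455712780434
```

View pics/b2.png

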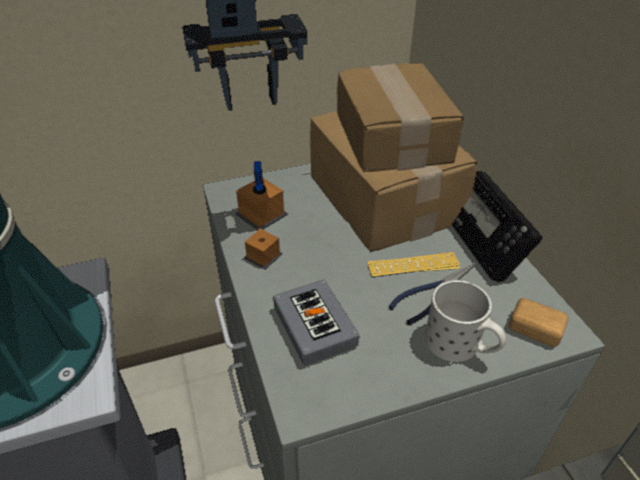

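```bash
python3 - <<'E'
from plant import job
print(job.sign_off())
E
```

```text
the job is handed in; nothing more can be done
None
```

The orange rocker, the middle one of the five, is switched on. The stylus is back upright in its stand and released, and I handed the job in at about 17.4 s; the sign-off gives no verdict.

- **Rockers:** I pressed until the wrist force rose to about 25 N, which I took as the stop. Depth slopes afterwards were about −0.20 for orange and +0.19 to +0.24 for the four blacks. The slope method reads low: the blacks should read 0.25. So orange is about as far over as the blacks are off, although I did not take a closer wrist view to confirm it.
- **Stylus:** Its axis is within about 0.5 mm of the hole's centre and its tilt is about 0.01 rad. Its top is at 0.1197 m against 0.119 m before, which agrees with the collar resting on the block.
- **Seating force:** The last downward push to seat the collar briefly reached about 44 N at the wrist. The limit there is 120 N.
- **Robot:** The gripper is open and about 0.12 m above the stylus, touching nothing. No check failed or disagreed, apart from one slope calculation that had picked up the wrong points and which I redid.

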